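Stow the stepped die and shut the tool-chest drawer

ROBOT

A 6-joint arm with a two-finger parallel gripper is mounted at the origin on the work surface. World frame = base frame: x ahead of the robot, y to its left, z up, the work surface at z = 0. Lengths are in mm, angles in rad, forces in N, time in s.
With the tool pointing down it reaches from about 325 to 925 mm from the base axis. Payload 3.1 kg.
Tool frame: the origin (TCP) lies at the very end of the fingers, on their centre line; the grasp point (between the pads) lies 19 mm behind it; z points along the fingers, y is the line along which they close (so a half turn about z gives the same grasp; the last joint's range is limited). The gripper opens to 85 mm and grips with 20 to 120 N. Pads are 22 mm wide; open, the fingers measure 114 mm over their backs; the gripper's body (76 mm by 85 mm) begins 54 mm behind the grasp point. The pads swing forward as they close: fully open they stand 13 mm farther back than shut.
Start: joints at [1.198, 0.217, 1.613, -0, 1.311, -0.112], TCP at [161.139, 603.882, 208.8] pointing down, gripper open.
Joint ranges: [-2.75, 2.75], [-0.78, 2.1], [0.31, 2.55], [-1.13, 4.27], [0.13, 2.63], [-2.58, 2.58]. Speed limits (rad/s): [2.79, 2.79, 3.14, 3.14, 3.14, 3.14].

INTERFACE

Orientations are given as a rotation vector (axis times angle).
In Python, from rig import robot, optics, hand_in gives the robot as it stands.
- The arm moves only by the shell command python3 -m jog 'ROWS' [FORCE]. ROWS is JSON, a list of rows, each an object with "xyz": the shift along the tool's x, y, z in m, a list of three; "angular": the turn, a rotation vector about the tool's x, y, z in degrees, a list of three; "gripper": the opening, from 0 (shut) to 1 (fully open). In form: [{"xyz": [tx, ty, tz], "angular": [rx, ry, rz], "gripper": gripper}, ...]. A call has 1 to 8 rows; each row shifts and turns the commanded pose from where the row before left it, along the tool's axes as they then stand; what a row does not reach is not made up. A row lasts 1/8 s, in which the tool goes at most 62.5 mm and 10.7 degrees, less where a joint would pass 70% of its speed; a pose out of reach is approached as far as the arm can. A call is refused whole if a number of a shift passes 0.0625 or a number of a turn 10.7, either way. A call with a gripper value outside its range is refused whole. The fingers move at their own pace and stop on an object; FORCE is the grip in N (left out, the last holds). Time passes only in rows, so rows that do not move let the fingers close. It gives the time, the measured TCP pose, the force, the opening and the grip force at its end, in the units of the state.
- robot.state(): the state, without advancing time (a new reading comes with each control period).
- optics.grab_frame(name): name is "scene" or "top" or "wrist"; returns the picture (480x640x3 uint8, red, green, blue); there is no depth.
- optics.camera_params(name): a dict with "intrinsics" (3x3 intrinsics, pixels), "R" (3x3) and "t" (3): a world point X has camera coordinates R X + t; the wrist camera has in their place "mount" (4x4, takes a point from camera to tool coordinates, whose origin is the TCP and whose axes are the flange's). Camera axes: x right, y down, z forward; pixel columns grow to the right and rows downward; lengths in mm; the calibration is good to about 2 mm. The wrist camera is an equidistant fisheye: a pixel r from the principal point sees the ray r / f radians off the axis. A picture is of the moment at which its call begins: read the wrist's pose just before it. camera_params takes no time and is no camera call.
- hand_in(): hands the job in; it is judged then, once.
The state is a dict: "time_s": time; "q": joint angles; "joint_vel": joint speeds; "joint_torque": joint torques, N m; "tcp_pos": TCP position; "ee_rot": TCP orientation; "ft_force": force on the tool from outside, world axes, zero at the start; "wrist_torque": the same for the moment, N m; "opening": opening from 0.0 (shut) to 1.0 (fully open); "grip_force": force on a finger pad.
Only numpy, scipy, OpenCV 4.12 (cv2) and the standard library are available. Lean on these libraries where they do the work, as an engineer would, in place of code of your own. Each camera call takes 0.05 s, during which the arm holds its last target. There are 200 camera calls.

TASK

A round stepped die has been left out on the sheet-metal bench. Stand it upright on its wide foot in the open drawer of the small tool chest and let go of it, then push that drawer fully shut. Leave the plain straight-sided round spacer standing where it is.

Things in the scene. Friction and masses are not known exactly. Their poses are not given: they have to be found in the camera images.
- die: round stepped die, bare steel, 0.4 to 0.65 kg, 48 mm tall, standing on the bench: a wide round foot 64 mm across, 12 mm thick, and above it a round body 36 mm across, 36 mm tall (grip here). Origin: centre of the underside; z up. It stands to one side of the chest, left or right, the spacer to the other
- spacer: bystander, to be left alone: a plain straight-sided bare steel cylinder without a foot, 40 mm across, 48 mm tall, standing upright on the bench. Origin: centre of the underside; z up
- chest_drawer0 (a joint): opening of the top drawer of a two-drawer steel tool chest, m: 0 fully shut, starts 0.125 to 0.160, stop 0.165. Slides with about 1 N of friction, stays where left; push it shut by its handle or front plate. Chest 260 mm wide, 240 deep, top 164 mm above the bench; 60 mm of room over the drawer floor once shut. Lower drawer: shut, not used
- drawer_floor (a point): centre of the floor inside the open drawer, 92 mm above the bench, moving with it; x points into the chest (the way it shuts), y left along its front, z up. Inside: x -97 to 97 mm, y -109 to 109, walls 50 mm tall; uncovered by the chest from x = -97 to (opening - 103). A level steel bar handle 11 mm thick, 120 long along y, has its middle at x -153, y 0, z +34 mm (front face x -118)
There are look-alikes about, which are no part of the job. What is shaped like the die but blue or green is not meant.

How it is judged:
By the outcome, as a careful person would: the job done as asked, in the order asked, and still so for the second after the job is handed in, with the robot touching nothing.
It also fails if it takes over 58 s, if anything falls off the work surface, if the arm or the gripper's body presses on something with over 40 N, if the wrist force passes 120 N, or if a joint passes its speed limit or range.

## Working session

There is one attempt and no reset: what is moved stays moved. The work goes in short steps, Python scripts to look and compute and a shell command to move; the robot and the scene stay as the last step left them, time stands still between calls to the robot, and variables do not carry over. Pictures are saved under pics/ and viewed, at most 13 in all, crops included, and the job is handed in when it is done.

```bash
mkdir -p pics; ls
python3 - <<'E'
from rig import robot, optics
import cv2
s=robot.state();print(s)
for n in("scene","top"):
    cv2.imwrite(f"pics/{n}0.png",optics.grab_frame(n)[:,:,::-1]);print(n,optics.camera_params(n))
print(optics.camera_params("wrist"))
E
```

```text
pics
{'time_s': 0.0, 'q': array([ 1.19778096e+00,  2.17779065e-01,  1.61499077e+00, -3.59235827e-06,
        1.31128463e+00, -1.12166990e-01]), 'joint_vel': array([-1.06435913e-03, -7.15068622e-04,  8.06617975e-04,  1.48206381e-03,
       -1.74770530e-05,  1.34921082e-03]), 'joint_torque': array([ 1.41135915e-03, -3.96834862e+01, -3.03859127e+01,  1.95508956e-04,
        9.49861540e-03, -6.56382596e-06]), 'tcp_pos': array([160.81842037, 603.02718143, 207.42331838]), 'ee_rot': array([-0.40850081, -3.11432548,  0.00375437]), 'ft_force': array([-0.61600754,  1.01852859, -0.36009723]), 'wrist_torque': array([-0.03183621, -0.04009445,  0.01237955]), 'grip_force': 0.0, 'opening': 1.0023657007222213}
scene {'intrinsics': array([[465.71544159,   0.        , 312.16664319],
       [  0.        , 465.71544159, 247.27167479],
       [  0.        ,   0.        ,   1.        ]]), 'R': array([[ 0.23399566,  0.97222223, -0.00547418],
       [ 0.7003769 , -0.17246746, -0.6926234 ],
       [-0.67432798,  0.15823688, -0.72127863]]), 't': array([-196.47778915, -362.97038443, 1475.67895092])}
top {'intri
[... 193 characters left out ...]
999816 , -0.00326738],
       [-0.97514292, -0.00425985, -0.22153585],
       [ 0.22151785,  0.00431836, -0.97514675]]), 't': array([  50.82322407,  643.88459892, 1074.30451522])}
{'intrinsics': array([[371.64829954,   0.        , 322.60904719],
       [  0.        , 371.64829954, 241.85079334],
       [  0.        ,   0.        ,   1.        ]]), 'mount': array([[ 5.09936324e-05, -9.47870482e-01, -3.18655844e-01,
         8.14437876e+01],
       [ 9.99999998e-01,  4.01418103e-05,  4.06218664e-05,
        -2.15338708e-01],
       [-2.57128456e-05, -3.18655846e-01,  9.47870482e-01,
        -1.64479514e+02],
       [ 0.00000000e+00,  0.00000000e+00,  0.00000000e+00,
         1.00000000e+00]])}
```

View pics/top0.png

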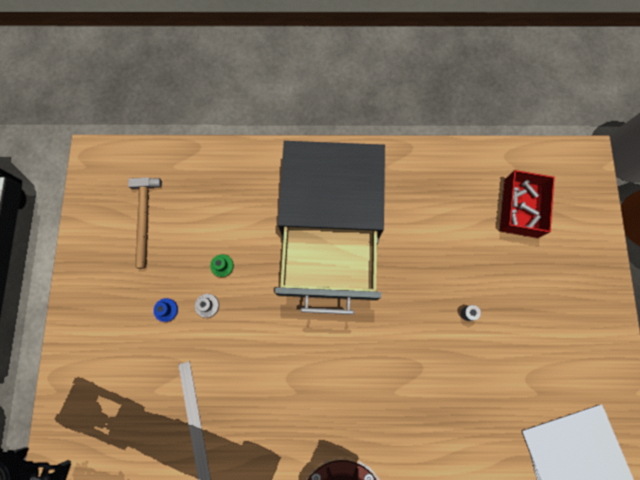

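View pics/scene0.png

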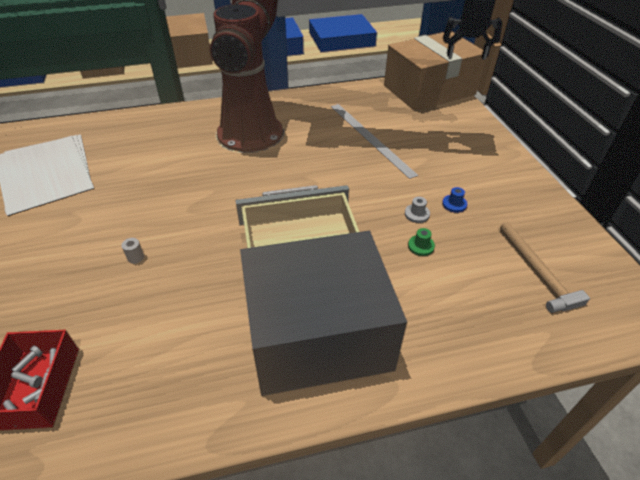

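The top view shows the grey die at about (206,306), with the blue look-alike at (165,310) and the green one at (222,265). The spacer is at (472,313), the drawer handle's middle is at about (327,310), and the chest top's front edge runs (279,227)–(384,230). I'll take a closer crop.

```bash
cat > h.py <<'E'
import numpy as np
from rig import optics
def ray(n,u,v,z):
    c=optics.camera_params(n);K,R,t=c["intrinsics"],c["R"],c["t"]
    d=R.T@np.linalg.inv(K)@[u,v,1];o=-R.T@t
    return o+d*(z-o[2])/d[2]
def proj(n,X):
    c=optics.camera_params(n);p=c["intrinsics"]@(c["R"]@np.array(X,float)+c["t"]);return p[:2]/p[2]
E
python3 - <<'E'
import cv2,numpy as np
a=cv2.imread("pics/top0.png");b=cv2.imread("pics/scene0.png")
r=lambda i,x,y,w,h,k:cv2.resize(i[y:y+h,x:x+w],None,fx=k,fy=k,interpolation=cv2.INTER_CUBIC)
c=np.zeros((600,800,3),np.uint8)
c[:600,:520]=r(a,265,135,130,150,4)[:600]
c[0:200,530:790]=r(a,180,285,52,40,5)
c[210:410,530:790]=r(b,392,185,52,40,5)
c[420:570,530:790]=r(a,270,282,120,40,2.1667)[:87].shape and cv2.resize(r(a,270,285,130,75,2),(260,150))
cv2.imwrite("pics/c0.png",c)
E
```

```text
(no output)
```

View pics/c0.png

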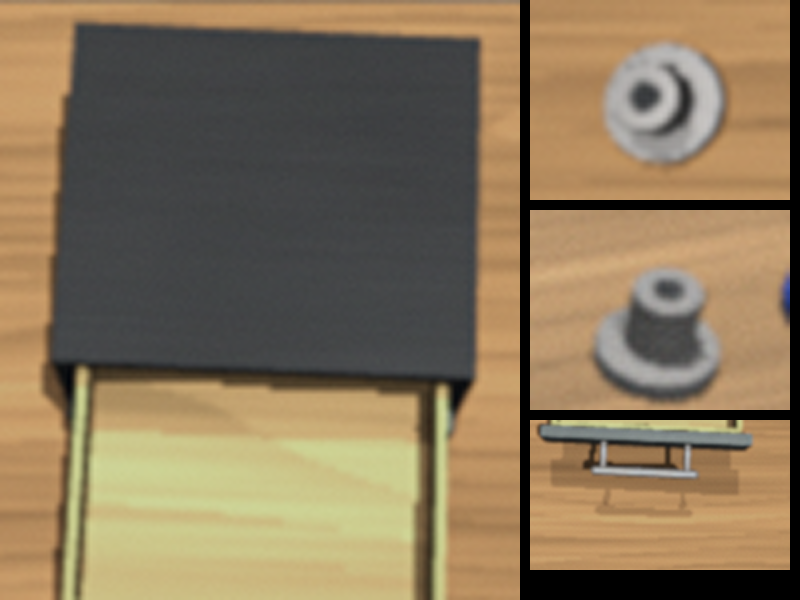

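Run:
```python
from h import *
np.set_printoptions(precision=1,suppress=True)
print("die",ray("top",206.8,305.6,10),ray("top",203,304.4,48),ray("scene",419.6,200.8,48))
c=[ray("top",*p,164) for p in[(278.3,225),(382.5,230),(284.3,141),(385,144.8)]]
print("chest",*c)
h=[ray("top",*p,126) for p in[(301.5,310),(353.5,312)]];print("handle",*h)
for d in(c[0]-c[1],c[2]-c[3],h[0]-h[1]):print(np.degrees(np.arctan2(-d[0],d[1])),np.linalg.norm(d))
for d in(c[2]-c[0],c[3]-c[1]):print(np.degrees(np.arctan2(d[1],d[0])),np.linalg.norm(d))
print("spacer",ray("top",472,313,40))
from scipy.spatial.transform import Rotation as Ro
from rig import robot
print(Ro.from_rotvec(robot.state()["ee_rot"]).as_matrix())
```

```text
die [486.8 360.6  10. ] [486.7 360.7  48. ] [488.4 362.2  48. ]
chest [670.3 157.7 164. ] [658.8 -96.1 164. ] [892.5 148.3 164. ] [ 882.9 -108.4  164. ]
handle [467.8  99.8 126. ] [463.6 -26.  126. ]
-2.5997947843202778 254.0618480633157
-2.1381965061225645 256.83013635487947
-1.9035999728716173 125.90340782637806
-2.416520003846104 222.36215848905397
-3.122795506152492 224.439477624655
spacer [ 468.5 -341.3   40. ]
[[-1.   0.3 -0. ]
 [ 0.3  1.  -0. ]
 [ 0.  -0.  -1. ]]
```

```bash
cat >> h.py <<'E'
def delta(*T):
    from rig import robot
    from scipy.spatial.transform import Rotation as Ro
    s=robot.state();R=Ro.from_rotvec(s["ee_rot"]).as_matrix()
    print("t",s["time_s"],"pos",s["tcp_pos"].round(1),"R",R.round(3).tolist(),"yaw",np.degrees(np.arctan2(-R[0,1],R[1,1])).round(2))
    for t in T:print("d",(R.T@(np.array(t)-s["tcp_pos"])).round(1))
E
python3 -m jog '[{"xyz":[0,0,0],"angular":[0,0,-6.3],"gripper":0.75},{"xyz":[0,0,0],"angular":[0,0,-6.3],"gripper":0.75},{"xyz":[-0.034,-0.023,0.008],"angular":[0,0,0],"gripper":0.75},{"xyz":[-0.034,-0.023,0.008],"angular":[0,0,0],"gripper":0.75},{"xyz":[-0.034,-0.023,0.008],"angular":[0,0,0],"gripper":0.75},{"xyz":[-0.034,-0.023,0.008],"angular":[0,0,0],"gripper":0.75},{"xyz":[-0.034,-0.023,0.008],"angular":[0,0,0],"gripper":0.75},{"xyz":[-0.034,-0.023,0.008],"angular":[0,0,0],"gripper":0.75}]' 60
python3 -c "
from h import *
delta((487.3,361,120))"
```

```text
time_s: 1.1
tcp_pos: [360.0, 456.5, 160.0]
ee_rot: [-0.064, -3.14, 0.001]
ft_force: [0.3, 0.5, -1.2]
opening: 0.75
grip_force: 0.0
t 1.1 pos [360.  456.5 160. ] R [[-0.999, 0.041, -0.001], [0.041, 0.999, -0.001], [0.001, -0.001, -1.0]] yaw -2.34
d [-131.2  -90.1   40. ]
```

```bash
python3 -m jog '[{"xyz":[-0.033,-0.0225,0.01],"angular":[0,0,0],"gripper":0.75},{"xyz":[-0.033,-0.0225,0.01],"angular":[0,0,0],"gripper":0.75},{"xyz":[-0.033,-0.0225,0.01],"angular":[0,0,0],"gripper":0.75},{"xyz":[-0.032,-0.0225,0.01],"angular":[0,0,0],"gripper":0.75},{"xyz":[0,0,0],"angular":[0,0,0],"gripper":0.75},{"xyz":[0,0,0],"angular":[0,0,0],"gripper":0.75}]' 60
python3 -c "
from h import *
import cv2
delta((487.3,361,120))
cv2.imwrite('pics/w1.png',optics.grab_frame('wrist')[:,:,::-1])"
```

```text
time_s: 1.85
tcp_pos: [485.9, 362.4, 120.3]
ee_rot: [-0.065, -3.14, 0.0]
ft_force: [-0.5, 0.1, -0.0]
opening: 0.753
grip_force: 0.0
t 1.85 pos [485.9 362.4 120.3] R [[-0.999, 0.041, -0.001], [0.041, 0.999, -0.0], [0.001, -0.0, -1.0]] yaw -2.37
d [-1.5 -1.3  0.3]
```

View pics/w1.png

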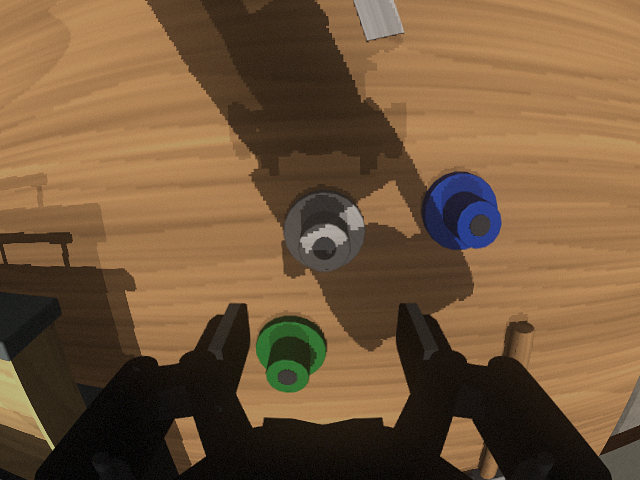

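The wrist picture shows the steel die's top hole at (324,248), between the fingers' closing lines, with blue at (479,225) and green at (287,377). I'll triangulate it.

```bash
cat >> h.py <<'E'
def wray(u,v,z,pose=None):
    from rig import robot
    from scipy.spatial.transform import Rotation as Ro
    c=optics.camera_params("wrist");K=c["intrinsics"];M=c["mount"];s=robot.state()
    p=np.array([u-K[0,2],v-K[1,2]]);r=np.hypot(*p);a=r/K[0,0]
    d=np.r_[np.sin(a)*p/r,np.cos(a)]
    R=Ro.from_rotvec(s["ee_rot"]).as_matrix()
    o=R@M[:3,3]+s["tcp_pos"];d=R@M[:3,:3]@d
    return o+d*(z-o[2])/d[2]
E
python3 -c "
from h import *
print(wray(324,248,48),wray(325,230.5,11))
delta((487.3,361,14))"
```

```text
[488.34388888 363.36903318  48.        ] [487.17213594 364.32403533  11.        ]
t 1.9 pos [485.8 362.8 120.7] R [[-0.999, 0.04, -0.001], [0.04, 0.999, 0.0], [0.001, 0.0, -1.0]] yaw -2.31
d [ -1.7  -1.8 106.7]
```

```bash
python3 -m jog '[{"xyz":[-0.002,0,0.026],"angular":[0,0,0],"gripper":0.75},{"xyz":[0,0,0.026],"angular":[0,0,0],"gripper":0.75},{"xyz":[0,0,0.027],"angular":[0,0,0],"gripper":0.75},{"xyz":[0,0,0.027],"angular":[0,0,0],"gripper":0.75},{"xyz":[0,0,0],"angular":[0,0,0],"gripper":0.75},{"xyz":[0,0,0],"angular":[0,0,0],"gripper":0.2},{"xyz":[0,0,0],"angular":[0,0,0],"gripper":0.2},{"xyz":[0,0,0],"angular":[0,0,0],"gripper":0.2}]' 60
python3 -m jog '[{"xyz":[0,0,0],"angular":[0,0,0],"gripper":0.2},{"xyz":[0,0,0],"angular":[0,0,0],"gripper":0.2}]' 60
```

```text
time_s: 2.9
tcp_pos: [489.7, 363.4, 17.2]
ee_rot: [0.064, 3.138, 0.003]
ft_force: [-1.3, 0.9, 6.6]
opening: 0.387
grip_force: 59.4
time_s: 3.15
tcp_pos: [489.7, 363.4, 17.2]
ee_rot: [0.064, 3.139, 0.003]
ft_force: [-2.8, 0.8, 5.8]
opening: 0.385
grip_force: 59.4
```

```bash
python3 -m jog '[{"xyz":[0,0,-0.015],"angular":[0,0,0],"gripper":0.2},{"xyz":[0,0,-0.03],"angular":[0,0,0],"gripper":0.2},{"xyz":[0,0,-0.04],"angular":[0,0,0],"gripper":0.2},{"xyz":[0,0,-0.04],"angular":[0,0,0],"gripper":0.2},{"xyz":[0,0,-0.04],"angular":[0,0,0],"gripper":0.2},{"xyz":[0,0,-0.025],"angular":[0,0,0],"gripper":0.2},{"xyz":[0,0,0],"angular":[0,0,0],"gripper":0.2}]' 60
python3 -c "
from h import *
import cv2
delta((583.6,32,200))
cv2.imwrite('pics/w2.png',optics.grab_frame('wrist')[:,:,::-1])"
```

```text
time_s: 4.03
tcp_pos: [490.1, 363.0, 207.8]
ee_rot: [0.064, 3.136, 0.005]
ft_force: [0.1, -0.0, -4.5]
opening: 0.384
grip_force: 60.4
t 4.025 pos [490.1 363.  207.8] R [[-0.999, 0.041, 0.005], [0.041, 0.999, 0.003], [-0.005, 0.003, -1.0]] yaw -2.35
d [-107.  -326.9    7.3]
```

View pics/w2.png

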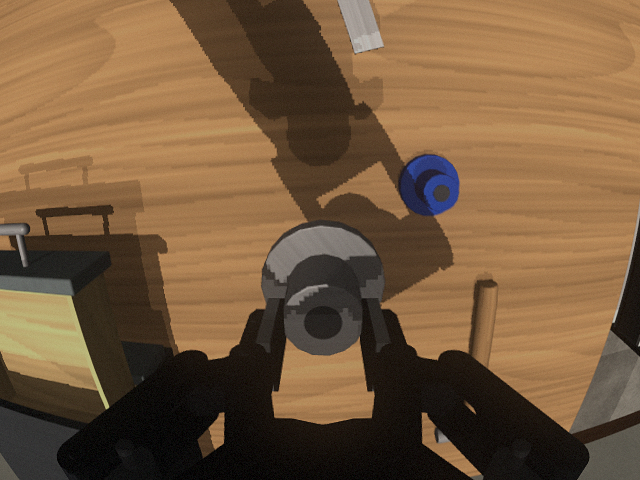

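The die is held upright between the fingers (hole at (322,323)), and the wrist force of about 4.5 N matches its weight. Next I carry it over the drawer.

```bash
python3 -m jog '[{"xyz":[-0.008,-0.020,0],"angular":[0,0,0],"gripper":0.2},{"xyz":[-0.0123,-0.0384,0],"angular":[0,0,0],"gripper":0.2},{"xyz":[-0.0123,-0.0384,0],"angular":[0,0,0],"gripper":0.2},{"xyz":[-0.0123,-0.0384,0],"angular":[0,0,0],"gripper":0.2},{"xyz":[-0.0123,-0.0384,0],"angular":[0,0,0],"gripper":0.2},{"xyz":[-0.0123,-0.0384,0],"angular":[0,0,0],"gripper":0.2},{"xyz":[-0.0123,-0.0384,0],"angular":[0,0,0],"gripper":0.2},{"xyz":[-0.0123,-0.0384,0],"angular":[0,0,0],"gripper":0.2}]' 60
python3 -m jog '[{"xyz":[-0.0123,-0.0384,0],"angular":[0,0,0],"gripper":0.2},{"xyz":[0,0,0],"angular":[0,0,0],"gripper":0.2},{"xyz":[0,0,0],"angular":[0,0,0],"gripper":0.2}]' 60
python3 -c "
from h import *
import cv2
delta((583.6,32,112))
a=optics.grab_frame('wrist');b=optics.grab_frame('top')
cv2.imwrite('pics/w3.png',a[:,:,::-1]);cv2.imwrite('pics/t3.png',b[:,:,::-1])"
```

```text
time_s: 5.08
tcp_pos: [569.2, 67.3, 202.2]
ee_rot: [-0.065, -3.137, 0.001]
ft_force: [0.1, 0.7, -3.8]
opening: 0.382
grip_force: 60.5
time_s: 5.45
tcp_pos: [580.0, 30.5, 202.8]
ee_rot: [-0.066, -3.137, -0.001]
ft_force: [-0.2, 0.0, -5.5]
opening: 0.381
grip_force: 60.7
t 5.45 pos [580.   30.5 202.8] R [[-0.999, 0.042, -0.004], [0.042, 0.999, 0.001], [0.004, 0.0, -1.0]] yaw -2.42
d [-3.9  1.6 90.8]
```

View pics/w3.png

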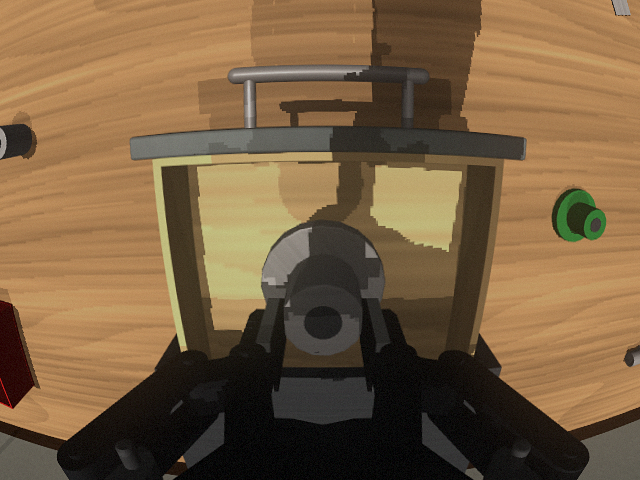

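The die is centred over the open drawer and the handle is level with it (middle at about (329,75)). Lowering now.

```bash
python3 -c "
from h import *
print(wray(232,75,126),wray(428,75,126))"
python3 -m jog '[{"xyz":[0,0,0.02],"angular":[0,0,0],"gripper":0.2},{"xyz":[0,0,0.025],"angular":[0,0,0],"gripper":0.2},{"xyz":[0,0,0.022],"angular":[0,0,0],"gripper":0.2},{"xyz":[0,0,0.015],"angular":[0,0,0],"gripper":0.2},{"xyz":[0,0,0.007],"angular":[0,0,0],"gripper":0.2},{"xyz":[0,0,0],"angular":[0,0,0],"gripper":0.2},{"xyz":[0,0,0],"angular":[0,0,0],"gripper":0.2}]'
```

```text
[463.94396981 -22.82722179 126.        ] [468.29089955 104.49414507 126.        ]
time_s: 6.42
tcp_pos: [582.5, 31.0, 116.9]
ee_rot: [0.064, 3.139, -0.0]
ft_force: [0.4, -0.8, -2.3]
opening: 0.382
grip_force: 60.7
```

```bash
python3 -m jog '[{"xyz":[0,0,0.003],"angular":[0,0,0],"gripper":0.2},{"xyz":[0,0,0.002],"angular":[0,0,0],"gripper":0.2},{"xyz":[0,0,0],"angular":[0,0,0],"gripper":0.2}]'
python3 -m jog '[{"xyz":[0,0,0.001],"angular":[0,0,0],"gripper":0.2},{"xyz":[0,0,0.001],"angular":[0,0,0],"gripper":0.2},{"xyz":[0,0,0],"angular":[0,0,0],"gripper":0.2}]'
```

```text
time_s: 6.8
tcp_pos: [581.3, 31.0, 110.6]
ee_rot: [-0.064, -3.141, -0.0]
ft_force: [-0.7, -0.4, -4.3]
opening: 0.382
grip_force: 60.7
time_s: 7.18
tcp_pos: [581.7, 31.0, 109.3]
ee_rot: [0.064, 3.14, -0.0]
ft_force: [-0.9, -0.1, -2.0]
opening: 0.383
grip_force: 61.0
```

```bash
python3 -m jog '[{"xyz":[0,0,0.001],"angular":[0,0,0],"gripper":0.2},{"xyz":[0,0,0],"angular":[0,0,0],"gripper":0.2}]'
```

```text
time_s: 7.42
tcp_pos: [582.7, 31.0, 109.2]
ee_rot: [0.064, 3.138, -0.0]
ft_force: [-1.1, 0.1, 3.0]
opening: 0.384
grip_force: 61.3
```

Contact is confirmed, with the force going from −4.5 N to +3 N. Releasing and lifting away.

```bash
python3 -m jog '[{"xyz":[0,0,0],"angular":[0,0,0],"gripper":0.45},{"xyz":[0,0,0],"angular":[0,0,0],"gripper":0.6},{"xyz":[0,0,0],"angular":[0,0,0],"gripper":0.65},{"xyz":[0,0,0],"angular":[0,0,0],"gripper":0.65},{"xyz":[0,0,-0.01],"angular":[0,0,0],"gripper":0.65},{"xyz":[0,0,-0.03],"angular":[0,0,0],"gripper":0.65},{"xyz":[0,0,-0.035],"angular":[0,0,0],"gripper":0.65},{"xyz":[0,0,-0.035],"angular":[0,0,0],"gripper":0.65}]'
python3 -m jog '[{"xyz":[0,0,-0.02],"angular":[0,0,0],"gripper":0},{"xyz":[0,0,0],"angular":[0,0,0],"gripper":0}]'
python3 -c "
from h import *
import cv2
delta((410,39,220),(410,39,118),(420,38.6,118),(618,30.3,118))
a=optics.grab_frame('wrist')
cv2.imwrite('pics/w4.png',a[:,:,::-1])"
```

```text
time_s: 8.43
tcp_pos: [581.6, 31.0, 219.6]
ee_rot: [0.064, 3.14, -0.0]
ft_force: [1.1, 0.2, 0.0]
opening: 0.653
grip_force: 0.0
time_s: 8.68
tcp_pos: [582.9, 30.9, 240.2]
ee_rot: [0.064, 3.136, -0.0]
ft_force: [-0.6, 0.0, 0.0]
opening: 0.227
grip_force: 0.0
t 8.675 pos [582.9  30.9 240.2] R [[-0.999, 0.041, 0.005], [0.041, 0.999, -0.0], [-0.005, -0.0, -1.0]] yaw -2.34
d [173.1   1.   19.4]
d [173.6   1.  121.4]
d [163.6   1.  121.4]
d [-34.6   0.8 122.3]
```

View pics/w4.png

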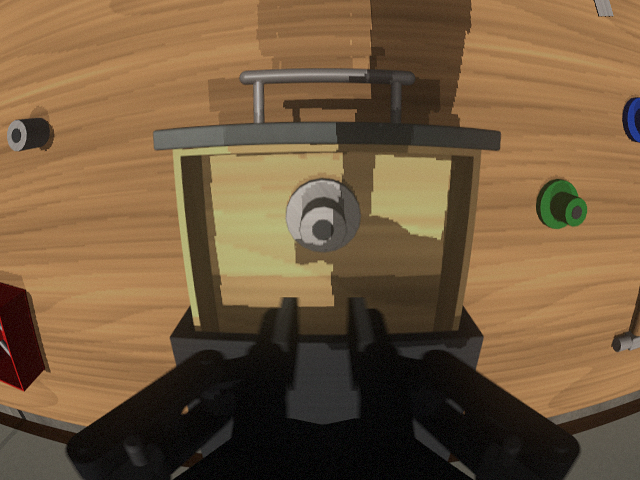

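The die stands upright in the drawer, released (hole at (322,229)), and the spacer is unmoved at (28,134). Next I go in front of the handle with the fingers shut.

```bash
python3 -m jog '[{"xyz":[0.02,0,0],"angular":[0,0,0],"gripper":0},{"xyz":[0.03,0,0],"angular":[0,0,0],"gripper":0},{"xyz":[0.03,0,0],"angular":[0,0,0],"gripper":0},{"xyz":[0.03,0,0],"angular":[0,0,0],"gripper":0},{"xyz":[0.03,0,0],"angular":[0,0,0],"gripper":0},{"xyz":[0.028,0,0],"angular":[0,0,0],"gripper":0},{"xyz":[0,0,0],"angular":[0,0,0],"gripper":0},{"xyz":[0,0,0],"angular":[0,0,0],"gripper":0}]'
python3 -m jog '[{"xyz":[0,0,0.02],"angular":[0,0,0],"gripper":0},{"xyz":[0,0,0.03],"angular":[0,0,0],"gripper":0},{"xyz":[0,0,0.03],"angular":[0,0,0],"gripper":0},{"xyz":[0,0,0.03],"angular":[0,0,0],"gripper":0},{"xyz":[0,0,0.014],"angular":[0,0,0],"gripper":0},{"xyz":[0,0,0],"angular":[0,0,0],"gripper":0},{"xyz":[0,0,0],"angular":[0,0,0],"gripper":0}]'
```

```text
time_s: 9.72
tcp_pos: [413.7, 37.8, 236.8]
ee_rot: [-0.064, -3.14, -0.0]
ft_force: [0.9, -0.5, 1.5]
opening: -0.001
grip_force: 0.0
time_s: 10.6
tcp_pos: [414.9, 37.8, 114.9]
ee_rot: [0.064, 3.139, -0.0]
ft_force: [0.6, -1.1, 0.1]
opening: -0.002
grip_force: 0.0
```

```bash
python3 -m jog '[{"xyz":[-0.01,0,0],"angular":[0,0,0],"gripper":0},{"xyz":[-0.01,0,0],"angular":[0,0,0],"gripper":0},{"xyz":[-0.005,0,0],"angular":[0,0,0],"gripper":0},{"xyz":[-0.004,0,0],"angular":[0,0,0],"gripper":0},{"xyz":[-0.004,0,0],"angular":[0,0,0],"gripper":0},{"xyz":[-0.005,0,0],"angular":[0,0,0],"gripper":0},{"xyz":[-0.006,0,0],"angular":[0,0,0],"gripper":0},{"xyz":[-0.006,0,0],"angular":[0,0,0],"gripper":0}]'
python3 -m jog '[{"xyz":[-0.007,0,0],"angular":[0,0,0],"gripper":0},{"xyz":[-0.008,0,0],"angular":[0,0,0],"gripper":0},{"xyz":[-0.008,0,0],"angular":[0,0,0],"gripper":0},{"xyz":[-0.008,0,0],"angular":[0,0,0],"gripper":0},{"xyz":[-0.008,0,0],"angular":[0,0,0],"gripper":0},{"xyz":[-0.008,0,0],"angular":[0,0,0],"gripper":0},{"xyz":[-0.008,0,0],"angular":[0,0,0],"gripper":0},{"xyz":[-0.008,0,0],"angular":[0,0,0],"gripper":0}]'
python3 -c "
from h import *
import cv2
delta((598,30.3,115))
a=optics.grab_frame('top')
cv2.imwrite('pics/t5.png',cv2.resize(a[120:340,240:420,::-1],None,fx=2.5,fy=2.5))"
```

```text
time_s: 11.6
tcp_pos: [464.0, 35.8, 113.8]
ee_rot: [0.064, 3.141, -0.0]
ft_force: [-0.7, 0.2, -0.1]
opening: 0.005
grip_force: 0.0
time_s: 12.6
tcp_pos: [526.9, 33.3, 113.6]
ee_rot: [-0.064, -3.141, -0.0]
ft_force: [-1.4, 0.1, 0.3]
opening: 0.0
grip_force: 0.6
t 12.6 pos [526.9  33.3 113.6] R [[-0.999, 0.041, -0.0], [0.041, 0.999, 0.0], [0.0, 0.0, -1.0]] yaw -2.34
d [-71.2  -0.1  -1.4]
```

View pics/t5.png

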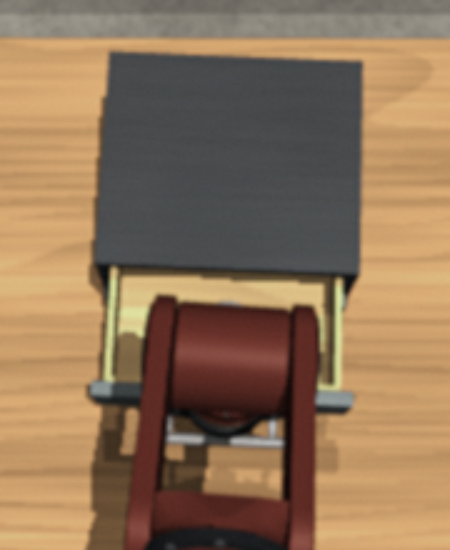

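The drawer is sliding in squarely, with the front plate parallel at about (220,395) in the crop. I'll keep pushing, then creep up to the stop.

```bash
python3 -m jog '[{"xyz":[-0.008,0,0],"angular":[0,0,0],"gripper":0},{"xyz":[-0.008,0,0],"angular":[0,0,0],"gripper":0},{"xyz":[-0.008,0,0],"angular":[0,0,0],"gripper":0},{"xyz":[-0.008,0,0],"angular":[0,0,0],"gripper":0},{"xyz":[-0.008,0,0],"angular":[0,0,0],"gripper":0},{"xyz":[-0.007,0,0],"angular":[0,0,0],"gripper":0},{"xyz":[-0.005,0,0],"angular":[0,0,0],"gripper":0},{"xyz":[-0.004,0,0],"angular":[0,0,0],"gripper":0}]'
python3 -m jog '[{"xyz":[-0.003,0,0],"angular":[0,0,0],"gripper":0},{"xyz":[-0.003,0,0],"angular":[0,0,0],"gripper":0},{"xyz":[-0.002,0,0],"angular":[0,0,0],"gripper":0}]'
```

```text
time_s: 13.65
tcp_pos: [582.8, 31.0, 113.9]
ee_rot: [0.064, 3.141, -0.0]
ft_force: [-1.7, 0.6, 1.0]
opening: 0.001
grip_force: 0.6
time_s: 14.02
tcp_pos: [590.6, 30.6, 113.9]
ee_rot: [0.064, 3.141, -0.0]
ft_force: [-0.7, 0.8, 1.2]
opening: -0.001
grip_force: 0.5
```

```bash
python3 -m jog '[{"xyz":[-0.002,0,0],"angular":[0,0,0],"gripper":0},{"xyz":[-0.002,0,0],"angular":[0,0,0],"gripper":0}]'
```

```text
time_s: 14.28
tcp_pos: [594.6, 30.4, 113.9]
ee_rot: [0.064, 3.141, -0.0]
ft_force: [-0.8, -0.1, 1.0]
opening: 0.005
grip_force: 0.5
```

```bash
python3 -m jog '[{"xyz":[-0.002,0,0],"angular":[0,0,0],"gripper":0},{"xyz":[-0.002,0,0],"angular":[0,0,0],"gripper":0}]'
```

```text
time_s: 14.52
tcp_pos: [598.6, 30.3, 113.9]
ee_rot: [0.064, 3.141, -0.0]
ft_force: [-0.3, -0.4, 0.6]
opening: 0.005
grip_force: 0.5
```

```bash
python3 -m jog '[{"xyz":[-0.001,0,0],"angular":[0,0,0],"gripper":0},{"xyz":[-0.001,0,0],"angular":[0,0,0],"gripper":0}]'
```

```text
time_s: 14.78
tcp_pos: [600.6, 30.2, 113.9]
ee_rot: [0.064, 3.141, -0.0]
ft_force: [-0.9, -0.1, 0.3]
opening: 0.002
grip_force: 0.5
```

```bash
python3 -m jog '[{"xyz":[-0.001,0,0],"angular":[0,0,0],"gripper":0},{"xyz":[-0.001,0,0],"angular":[0,0,0],"gripper":0}]'
```

```text
time_s: 15.02
tcp_pos: [602.5, 30.2, 113.9]
ee_rot: [0.064, 3.141, -0.0]
ft_force: [-1.7, 0.0, 0.8]
opening: 0.0
grip_force: 0.5
```

```bash
python3 -m jog '[{"xyz":[-0.001,0,0],"angular":[0,0,0],"gripper":0},{"xyz":[-0.001,0,0],"angular":[0,0,0],"gripper":0}]'
```

```text
time_s: 15.28
tcp_pos: [604.5, 30.1, 113.9]
ee_rot: [0.064, 3.141, -0.0]
ft_force: [-1.4, -0.7, 1.4]
opening: -0.003
grip_force: 0.5
```

```bash
python3 -m jog '[{"xyz":[-0.001,0,0],"angular":[0,0,0],"gripper":0},{"xyz":[-0.001,0,0],"angular":[0,0,0],"gripper":0}]'
```

```text
time_s: 15.52
tcp_pos: [606.5, 30.0, 113.8]
ee_rot: [0.064, 3.141, 0.0]
ft_force: [-1.6, -1.2, 0.1]
opening: -0.001
grip_force: 0.5
```

```bash
python3 -m jog '[{"xyz":[-0.001,0,0],"angular":[0,0,0],"gripper":0},{"xyz":[-0.001,0,0],"angular":[0,0,0],"gripper":0}]'
```

```text
time_s: 15.78
tcp_pos: [608.5, 29.9, 113.8]
ee_rot: [0.064, 3.141, 0.0]
ft_force: [-1.0, 0.1, 0.6]
opening: -0.0
grip_force: 0.5
```

```bash
python3 -m jog '[{"xyz":[-0.001,0,0],"angular":[0,0,0],"gripper":0},{"xyz":[-0.001,0,0],"angular":[0,0,0],"gripper":0}]'
```

```text
time_s: 16.02
tcp_pos: [610.5, 29.9, 113.8]
ee_rot: [0.064, 3.141, 0.0]
ft_force: [-0.9, 0.6, 0.8]
opening: -0.006
grip_force: 0.5
```

```bash
python3 -m jog '[{"xyz":[-0.001,0,0],"angular":[0,0,0],"gripper":0},{"xyz":[-0.001,0,0],"angular":[0,0,0],"gripper":0}]'; python3 -c "
from h import *
import cv2
a=optics.grab_frame('scene');b=optics.grab_frame('top')
c=np.zeros((560,800,3),np.uint8);c[:550,:375]=cv2.resize(b[120:340,260:410],None,fx=2.5,fy=2.5);c[:500,400:]=cv2.resize(a[150:400,220:420],None,fx=2,fy=2)
cv2.imwrite('pics/t6.png',c[:,:,::-1])"
```

```text
time_s: 16.27
tcp_pos: [612.5, 29.7, 113.8]
ee_rot: [0.064, 3.141, -0.0]
ft_force: [-0.4, 0.3, 0.7]
opening: 0.001
grip_force: 0.5
```

View pics/t6.png

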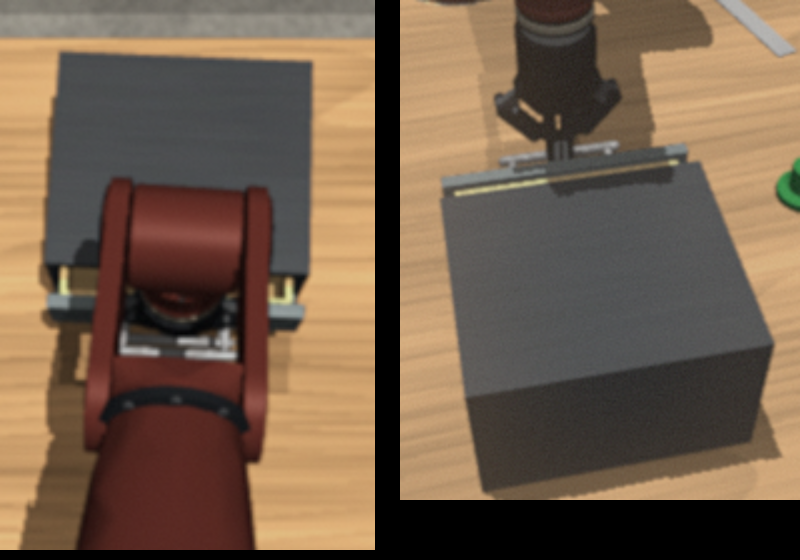

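```bash
python3 -c "
from h import *
print(ray('top',260+180/2.5,120+351/2.5,126),'t5',ray('top',240+225/2.5,120+439/2.5,126))
print('scene bar',ray('scene',220+80,150+78,126), 'tip at', ray('scene',220+160/2,150+165/2,114))
for n in('top','scene'):print(n,proj(n,(612.5,29.7,114)),proj(n,(612.5,29.7,126)))
print('plate top scene',ray('scene',220+60,150+91,142),ray('scene',220+60,150+95,142))
"
```

```text
[590.21945521  25.8748596  126.        ] t5 [502.90464886  30.79803516 126.        ]
scene bar [592.59635843  33.55819132 126.        ] tip at [593.90167511  32.9700339  114.        ]
top [330.37542416 252.58450082] [330.46165144 251.60936443]
scene [300.39312241 238.72872484] [300.25743305 234.6889482 ]
plate top scene [636.35332753 -17.14927916 142.        ] [647.43266866 -19.26135778 142.        ]
```

The pictures show the fingers between the bar (x≈590) and the front plate, so they are pushing on the plate. About 24 mm is still open. That is fine as long as I leave straight upward. Continuing to the stop.

```bash
python3 -m jog '[{"xyz":[-0.003,0,0],"angular":[0,0,0],"gripper":0},{"xyz":[-0.004,0,0],"angular":[0,0,0],"gripper":0},{"xyz":[-0.004,0,0],"angular":[0,0,0],"gripper":0},{"xyz":[-0.003,0,0],"angular":[0,0,0],"gripper":0},{"xyz":[-0.002,0,0],"angular":[0,0,0],"gripper":0}]'
```

```text
time_s: 17.0
tcp_pos: [628.6, 29.1, 113.7]
ee_rot: [-0.064, -3.141, -0.0]
ft_force: [-1.3, 0.6, 0.6]
opening: 0.006
grip_force: 0.5
```

```bash
python3 -m jog '[{"xyz":[-0.001,0,0],"angular":[0,0,0],"gripper":0},{"xyz":[-0.001,0,0],"angular":[0,0,0],"gripper":0}]'
```

```text
time_s: 17.25
tcp_pos: [630.3, 29.0, 113.7]
ee_rot: [-0.064, -3.141, -0.0]
ft_force: [-1.1, 0.5, 0.0]
opening: -0.003
grip_force: 0.5
```

```bash
python3 -m jog '[{"xyz":[-0.001,0,0],"angular":[0,0,0],"gripper":0},{"xyz":[-0.001,0,0],"angular":[0,0,0],"gripper":0}]'
```

```text
time_s: 17.5
tcp_pos: [632.3, 28.9, 113.7]
ee_rot: [-0.064, -3.141, -0.0]
ft_force: [-2.1, 0.6, -1.0]
opening: -0.002
grip_force: 0.5
```

```bash
python3 -m jog '[{"xyz":[-0.001,0,0],"angular":[0,0,0],"gripper":0},{"xyz":[-0.001,0,0],"angular":[0,0,0],"gripper":0}]'
```

```text
time_s: 17.75
tcp_pos: [634.4, 28.9, 113.7]
ee_rot: [-0.064, -3.141, 0.0]
ft_force: [-0.8, 0.0, -0.8]
opening: -0.001
grip_force: 0.5
```

```bash
python3 -m jog '[{"xyz":[-0.001,0,0],"angular":[0,0,0],"gripper":0},{"xyz":[-0.001,0,0],"angular":[0,0,0],"gripper":0}]'
```

```text
time_s: 18.0
tcp_pos: [636.4, 28.8, 113.7]
ee_rot: [-0.064, -3.141, -0.0]
ft_force: [-0.9, 0.2, -0.7]
opening: 0.001
grip_force: 0.5
```

```bash
python3 -m jog '[{"xyz":[-0.001,0,0],"angular":[0,0,0],"gripper":0},{"xyz":[0,0,0],"angular":[0,0,0],"gripper":0}]'
```

```text
time_s: 18.25
tcp_pos: [637.7, 28.7, 113.9]
ee_rot: [0.064, 3.14, -0.0]
ft_force: [0.0, -0.7, -1.0]
opening: 0.002
grip_force: 0.3
```

```bash
python3 -m jog '[{"xyz":[-0.001,0,0],"angular":[0,0,0],"gripper":0},{"xyz":[-0.001,0,0],"angular":[0,0,0],"gripper":0}]'
```

```text
time_s: 18.5
tcp_pos: [639.5, 28.6, 113.9]
ee_rot: [-0.064, -3.141, 0.0]
ft_force: [-4.2, 0.3, 1.0]
opening: 0.002
grip_force: 1.6
```

```bash
python3 -m jog '[{"xyz":[-0.001,0,0],"angular":[0,0,0],"gripper":0},{"xyz":[0,0,0],"angular":[0,0,0],"gripper":0}]'; python3 -c "
from h import *
import cv2
a=optics.grab_frame('scene');b=optics.grab_frame('top')
c=np.zeros((560,800,3),np.uint8);c[:550,:375]=cv2.resize(b[120:340,260:410],None,fx=2.5,fy=2.5);c[:500,400:]=cv2.resize(a[170:295,230:330],None,fx=4,fy=4)
cv2.imwrite('pics/t7.png',c[:,:,::-1])"
```

```text
time_s: 18.75
tcp_pos: [639.4, 28.6, 113.9]
ee_rot: [-0.064, -3.138, 0.0]
ft_force: [-5.2, -0.6, 1.7]
opening: 0.004
grip_force: 2.5
```

View pics/t7.png

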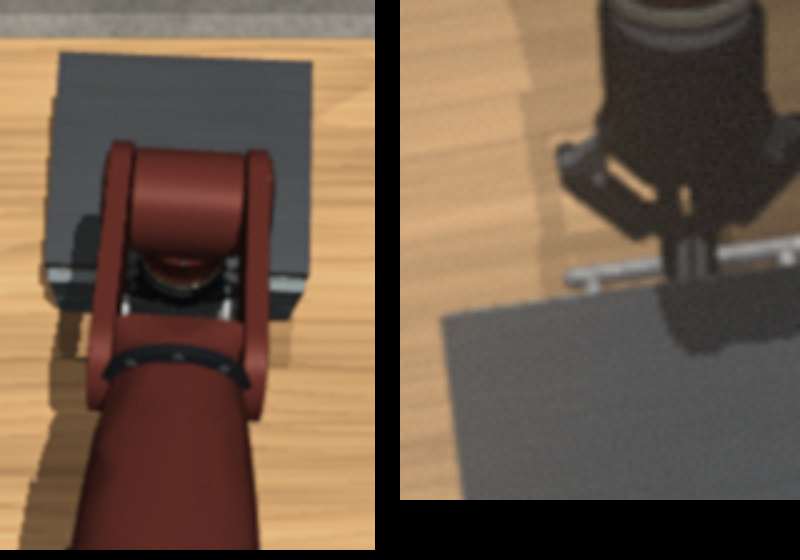

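The drawer is shut: no yellow shows and the front plate is flush with the chest. The position has stalled at 639.4 while the force rises. One last millimetre of seating, then back off and leave straight up.

```bash
python3 -m jog '[{"xyz":[-0.001,0,0],"angular":[0,0,0],"gripper":0},{"xyz":[-0.001,0,0],"angular":[0,0,0],"gripper":0},{"xyz":[0,0,0],"angular":[0,0,0],"gripper":0}]'
python3 -m jog '[{"xyz":[0.002,0,0],"angular":[0,0,0],"gripper":0},{"xyz":[0.003,0,0],"angular":[0,0,0],"gripper":0},{"xyz":[0.001,0,0],"angular":[0,0,0],"gripper":0},{"xyz":[0,0,0],"angular":[0,0,0],"gripper":0}]'
```

```text
time_s: 19.23
tcp_pos: [639.3, 28.6, 113.9]
ee_rot: [-0.064, -3.133, 0.0]
ft_force: [-10.1, -0.5, 6.5]
opening: 0.001
grip_force: 5.1
time_s: 19.73
tcp_pos: [637.0, 28.7, 114.0]
ee_rot: [0.064, 3.14, -0.0]
ft_force: [0.6, -0.2, -0.8]
opening: -0.005
grip_force: 0.0
```

```bash
python3 -m jog '[{"xyz":[0,0,-0.01],"angular":[0,0,0],"gripper":0},{"xyz":[0,0,-0.02],"angular":[0,0,0],"gripper":0},{"xyz":[0,0,-0.03],"angular":[0,0,0],"gripper":0},{"xyz":[0,0,-0.04],"angular":[0,0,0],"gripper":0},{"xyz":[0,0,-0.04],"angular":[0,0,0],"gripper":0},{"xyz":[0.02,0,0],"angular":[0,0,0],"gripper":0},{"xyz":[0.03,0,0],"angular":[0,0,0],"gripper":0},{"xyz":[0.03,0,0],"angular":[0,0,0],"gripper":0}]'
python3 -m jog '[{"xyz":[0.04,0,0],"angular":[0,0,0],"gripper":0},{"xyz":[0.04,0,0],"angular":[0,0,0],"gripper":0},{"xyz":[0,0,0],"angular":[0,0,0],"gripper":0},{"xyz":[0,0,0],"angular":[0,0,0],"gripper":0}]'
python3 -c "
from h import *
import cv2
a=optics.grab_frame('scene');b=optics.grab_frame('wrist')
c=np.zeros((600,700,3),np.uint8);c[:420,:640]=b[:420];c[420:600,:640]=cv2.resize(a[170:260,90:410],None,fx=2,fy=2)
cv2.imwrite('pics/t8.png',c[:,:,::-1])"
```

```text
time_s: 20.72
tcp_pos: [556.5, 32.0, 256.1]
ee_rot: [0.064, 3.138, -0.0]
ft_force: [0.6, -0.1, 0.1]
opening: -0.001
grip_force: 0.0
time_s: 21.22
tcp_pos: [477.8, 35.2, 255.5]
ee_rot: [0.064, 3.137, -0.0]
ft_force: [0.7, -0.3, -0.6]
opening: 0.003
grip_force: 0.0
```

View pics/t8.png

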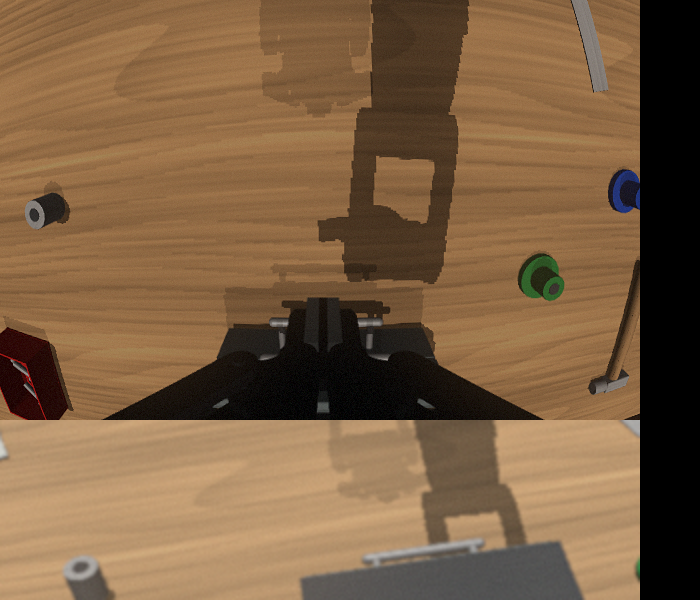

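The drawer is shut (bar at (325,322), plate against the chest), the spacer and look-alikes are standing, and the arm is clear.

```bash
python3 -c "
from rig import hand_in
print(hand_in())"
```

```text
the job is handed in; nothing more can be done
None
```

The die was set upright on its foot in the drawer and released, and the drawer was then pushed shut against its stop; the spacer was left untouched, and the job was handed in with the arm clear at about 21 s.

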